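Index the tile engraver's swivel vice to its next hole

TASK

The swivel vice holding the half-cut mahjong tile has to go round to its next position: draw the spring pin up out of its hole by its black knob, swing the vice anticlockwise (seen from above), and let the pin drop fully home in the next hole, the first one in the adjustable arc plate. Don't force the vice against the pin or grind the pin down on the plate, leave the vice locked, let go of it, and leave the other things on the table where they are.

Things in the scene. Friction and masses are not known exactly. Their poses are not given: they have to be found in the camera images.
- base: fixed cast base of a small engraver's swivel vice: grey, round, 208 mm across, on rubber feet, far too heavy to shift. Origin on the swivel's axis at table level, z up; its x axis points from the swivel axis to the hole that holds the index pin at the start. Its flat steel rim is 20 mm above the table.
- start_hole (a point): mouth of the hole (9.6 mm wide) in the steel rim where the pin sits at the start: 82 mm from the swivel's axis, 20 mm above the table. Another such hole lies 45 degrees clockwise (not wanted).
- arc_middle (a point): a point fixed on the base, 60 degrees anticlockwise of the start hole, 82 mm from the axis, 24 mm up: where an aluminium arc plate lies on the rim, top face 24 mm up, held by cap screws. The plate is set by hand for each job, its place not measured: its near end starts 6 to 34 degrees and its first hole (9.6 mm, wanted) lies 46 to 74 degrees from the start hole; a second hole 35 degrees beyond the first.
- swivel (a joint): turn of the vice on its base, rad: 0 at the start hole, growing anticlockwise seen from above, range -0.9 to 2.0. Vertical axis through the base's origin; a steady drag of about 0.16 N m (2 N at the knob); it stays where it is left when the pin is drawn.
- vice_top (a point): point on the swivel's axis level with the top of the tile (83 mm above the table), on the grey vice that turns. Bed 56 mm wide along the pin's arm, 116 mm long across it; jaws up to 78 mm. All of it stays within 65 mm of the axis, but its screw with a 50 mm bar, 60 mm high, sticks out to 85 mm at right angles to the arm, on its clockwise side.
- pin_arm_top (a point): top of the short arm of the vice, on the pin's axis, 82 mm from the swivel's axis and 44 mm above the table; turns with the vice. The arm is 26 mm wide. On it stands the pin's threaded body, 20 mm across, up to 60 mm above the table, with a nut 27 mm across at its foot (6 mm high).
- plunger (a joint): how far the pin is drawn up, m: 0 fully home, 0.016 at the top stop. Its spring pulls it down with about 5 N at 0 and 9 N at the top; let go, it drops by itself. It leaves the start hole at 6 mm and clears the arc plate at 10 mm (carry it at 12 to 14 mm). It reads 9 to 10 mm while its nose rests on the arc plate and goes to 0 in a hole.
- knob_centre (a point): centre of the ribbed round black knob on top of the pin, 28 mm across and 23 mm high, 82 mm from the swivel's axis, 82 mm above the table when the pin is home; rises with the pin. It turns freely on the pin, so fingers may hold it in any direction; closing along the circle (across the arm) they clear the vice. Below it is a stem 12 mm across.
- index_pin: steel index pin, 8 mm thick, rounded nose, 0.8 mm play all round in a hole. Its origin is on the pin's axis, 14 mm below the nose (table level when home). Let down on the arc plate it slides along under a few N at the knob and falls in by itself when within about 1 mm of a hole's middle; then its side stops the vice hard. Keep forces on it under 20 N.
- die_a: white acrylic die, 16 mm, lying beside the base; origin under its centre. Leave alone.
- die_b: second white acrylic die, 16 mm. Leave alone.
- tumbler: glass tumbler standing upside down, 72 mm across its rim, 105 mm high; origin at the middle of its foot on the table. Leave alone.
- ashtray: round white ceramic ashtray, 116 mm across, 30 mm high; origin under its centre. Leave alone.
- chip_tray: blue plastic chip tray, 200 x 115 x 32 mm, full of chips; origin under its centre. Leave alone.
- graver: engraving tool with a mushroom wooden handle, 125 mm long, 26 mm high, lying on the table; origin at table level under its middle. Leave alone.
- tile_a: loose mahjong tile, 30 x 38 x 21 mm, lying flat; origin under its centre. Leave alone.
- tile_b: second loose mahjong tile, the same. Leave alone.

How it is judged:
By the outcome, as a careful person would: the job done as asked, in the order asked, and still so for the second after the job is handed in, with the robot touching nothing.
It also fails if it takes over 64 s, if anything falls off the work surface, if the arm or the gripper's body presses on something with over 40 N, if the wrist force passes 120 N, or if a joint passes its speed limit or range.

ROBOT

A 6-joint arm with a two-finger parallel gripper is mounted at the origin on the work surface. World frame = base frame: x ahead of the robot, y to its left, z up, the work surface at z = 0. Lengths are in m, angles in rad, forces in N, time in s.
With the tool pointing down it reaches from about 0.25 to 0.85 m from the base axis. Payload 12.5 kg.
Tool frame: the origin (TCP) lies between the finger pads; the fingertips stand 17 mm ahead of it and the grasp point (between the pads) lies 2 mm behind it (env.tip_extent is the distance from the TCP to the fingertips, in m); z points along the fingers, y is the line along which they close (so a half turn about z gives the same grasp; the last joint's range is limited). The gripper opens to 93 mm and grips with 3 to 60 N. Pads are 15 mm wide; open, the fingers measure 128 mm over their backs; the gripper's body (75 mm by 188 mm) begins 65 mm behind the grasp point.
Start: joints at [-1.215, 0.351, 1.652, -0, 1.139, -0.085], TCP at [0.235, -0.497, 0.236] pointing down, gripper open.
Joint ranges: [-2.75, 2.75], [-0.79, 2.1], [0.01, 2.65], [-1.57, 4.71], [0.07, 3.14], [-2.87, 2.87]. Speed limits (rad/s): [2.22, 2.22, 2.79, 3.14, 3.14, 3.14].

INTERFACE

Orientations are given as a unit quaternion [x, y, z, w].
In Python, from rig import telemetry, viewer, env gives the robot as it stands.
- The arm moves only by the shell command python3 -m creep 'ROWS' [FORCE]. ROWS is a JSON object of lists of equal length, an entry for each row: "delta_rot": the turn, a rotation vector about the world's x, y, z in degrees, a list of three; "delta_pos": the shift along the world's x, y, z in mm, a list of three; "jaw": the opening, from 0 (shut) to 1 (fully open). A call has 1 to 5 rows; each row is the pose to reach, as a shift and turn from the pose commanded when the call began; what a row does not reach only later rows make up. A row lasts 1/12 s, in which the tool goes at most 41.7 mm and 7.16 degrees, less where a joint would pass 70% of its speed; a pose out of reach is approached as far as the arm can. A call with a gripper value outside its range is refused whole. The fingers move at their own pace and stop on an object; FORCE is the grip in N (left out, the last holds). Time passes only in rows, so rows that repeat a pose let the fingers close. It gives the time, the measured TCP pose, the force, the opening and the grip force at its end, in the units of the state.
- telemetry.state(): the state, without advancing time (a new reading comes with each control period).
- viewer.snapshot(name): name is "scene" or "side" or "wrist"; returns a dict with "img" (400x640x3 uint8, red, green, blue), "vertical_fov" (degrees; the focal length in pixels is half the picture's height over the tangent of half this angle, whatever the lens; pixels are square), "cx", "cy" (the principal point, pixels), "distortion" ([k1, k2, p1, p2, k3] as OpenCV has them; the pictures are not rectified), "rvec" (rotation vector, rad) and "tvec" (3), from world to camera coordinates, as OpenCV has them. Camera axes: x right, y down, z forward; pixel columns grow to the right and rows downward; lengths in m; the calibration is good to about 2 mm. A picture is of the moment at which its call begins. There is no depth.
- env.finish_job(): hands the job in; it is judged then, once.
The state is a dict: "t": time; "qpos": joint angles; "qvel": joint speeds; "tau": joint torques, N m; "ee_pos": TCP position; "tool_rot": TCP orientation; "force": force on the tool from outside, world axes, zero at the start; "ft_torque": the same for the moment, N m; "finger_gap": finger opening in m; "gripper_force": force on a finger pad.
Only numpy, scipy, OpenCV 4.12 (cv2) and the standard library are available. Lean on these libraries where they do the work, as an engineer would, in place of code of your own. Each camera call takes 0.05 s, during which the arm holds its last target. There are 200 camera calls.

## Working session

There is one attempt and no reset: what is moved stays moved. The work goes in short steps, Python scripts to look and compute and a shell command to move; the robot and the scene stay as the last step left them, time stands still between calls to the robot, and variables do not carry over. Pictures are saved under pics/ and viewed, at most 10 in all, crops included, and the job is handed in when it is done.

```bash
mkdir -p pics; cat > h.py <<'E'
import numpy as np,cv2
from rig import telemetry,viewer,env
def cam(s):
    f=200/np.tan(np.radians(s['vertical_fov'])/2)
    K=np.array([[f,0,s['cx']],[0,f,s['cy']],[0,0,1.]])
    R=cv2.Rodrigues(np.array(s['rvec'],float))[0]
    return K,np.array(s['distortion'],float),R,np.array(s['tvec'],float).ravel()
def ray(s,uv):
    K,D,R,t=cam(s)
    p=cv2.undistortPoints(np.array(uv,float).reshape(-1,1,2),K,D).reshape(-1,2)
    return -R.T@t,np.c_[p,np.ones(len(p))]@R
def plane(s,uv,z):
    c,d=ray(s,uv); return c+d*((z-c[2])/d[:,2])[:,None]
def proj(s,P):
    K,D,R,t=cam(s)
    return cv2.projectPoints(np.array(P,float).reshape(-1,1,3),cv2.Rodrigues(R)[0],t,K,D)[0].reshape(-1,2)
def save(n,im): cv2.imwrite(f'pics/{n}.png',im[...,::-1])
E
python3 - <<'E'
from h import *
import pickle
S={n:viewer.snapshot(n) for n in('scene','side','wrist')}
pickle.dump(S,open('s0.pkl','wb'))
for n in S: save(n+'0',S[n]['img']); print(n,-cam(S[n])[2].T@cam(S[n])[3],S[n]['vertical_fov'])
a=np.vstack([S['scene']['img'],S['side']['img']]); save('both0',cv2.resize(a,(480,600),interpolation=cv2.INTER_AREA))
E
```

```text
scene [ 1.13094832 -0.03609174  0.67473282] 55.95307641527604
side [0.12002283 0.56872468 0.8169977 ] 50.85705882804449
wrist [ 0.30811957 -0.46186989  0.38393919] 62.27227923266976
```

View pics/scene0.png

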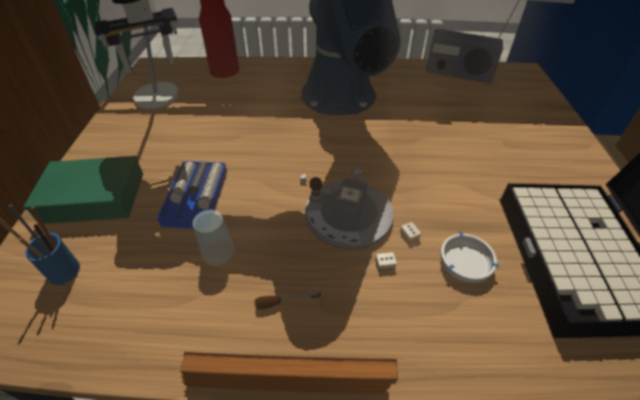

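View pics/side0.png

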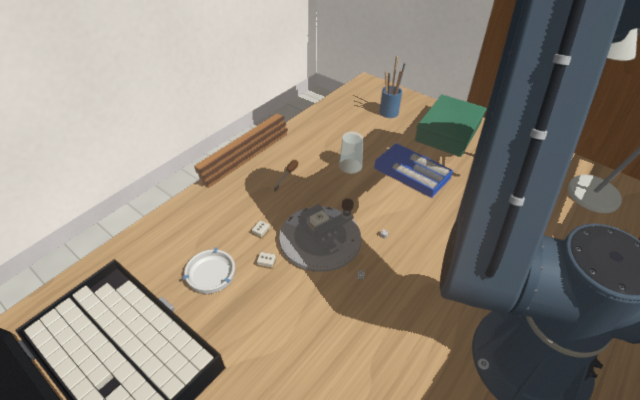

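The scene picture has the base at about (350,213) and the black knob at (316,184). In the side picture they are at (320,237) and (348,205). Next I'll triangulate the knob and enlarge both views.

```bash
python3 - <<'E'
from h import *
import pickle
S=pickle.load(open('s0.pkl','rb'))
def blob(n,x0,y0,w):
    im=S[n]['img'][y0-w:y0+w,x0-w:x0+w].astype(int).max(2)
    m=(im<45).astype(np.uint8); k,l,st,c=cv2.connectedComponentsWithStats(m)
    for i in range(1,k):
        if st[i,4]>20: print(n,c[i]+[x0-w,y0-w],st[i])
blob('scene',316,185,18);blob('side',348,206,18)
def tri(a,b):
    c1,d1=ray(S['scene'],a);c2,d2=ray(S['side'],b);d1=d1[0];d2=d2[0]
    A=np.c_[d1,-d2];x=np.linalg.lstsq(A,c2-c1,rcond=None)[0]
    return (c1+d1*x[0]+c2+d2*x[1])/2,np.linalg.norm(c1+d1*x[0]-c2-d2*x[1])
print('knob',tri((316,184),(348,205)),plane(S['scene'],(316,184),.082),plane(S['side'],(348,205),.082))
print('tile',plane(S['scene'],(351,194),.083),plane(S['side'],(319,217),.083))
a=S['scene']['img'][150:260,285:425]; b=S['side']['img'][185:285,260:400]
f=lambda i:np.clip(cv2.resize(i,None,fx=5.5,fy=5.5,interpolation=cv2.INTER_CUBIC)*1.0*2.2,0,255).astype(np.uint8)
save('crA',f(a)[:600]);save('crB',f(b)[:600])
E
```

```text
scene [315.81927711 184.18072289] [13 12 10 11 83]
knob (array([ 0.51806111, -0.05885304,  0.0793402 ]), np.float64(0.0015063685841481373)) [[ 0.52145623 -0.05814537  0.082     ]] [[ 0.51650036 -0.05747326  0.082     ]]
tile [[0.55188358 0.01970301 0.083     ]] [[0.54616345 0.02058191 0.083     ]]
```

View pics/crA.png

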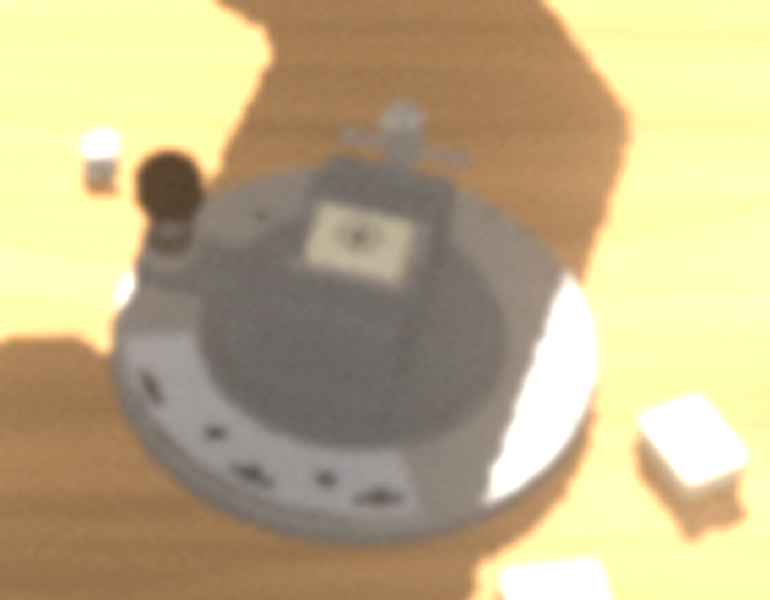

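View pics/crB.png

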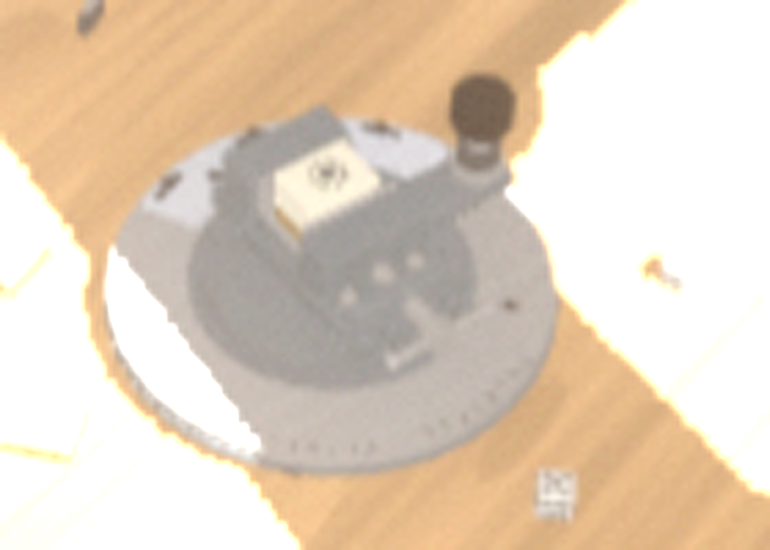

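Crop A: the round holes in the light arc plate are at crop (215,432) and (327,478), with slotted screws around them. The near end of the plate is at about (130,335). The clockwise hole is at (260,215). Crop B shows the second hole at (215,175) and the clockwise hole at (510,305). I'll fit the axis from these.

```bash
python3 - <<'E'
from h import *
import pickle
from scipy.optimize import least_squares
S=pickle.load(open('s0.pkl','rb'))
A=lambda *p:[(285+x/5.5,150+y/5.5) for x,y in p]
B=lambda *p:[(260+x/5.5,185+y/5.5) for x,y in p]
for nm,s,o,h1 in(('A',S['scene'],A([598,345],[592,305],[570,265],[505,203],[115,345]),None),('B',S['side'],B([106,270],[135,200],[175,160],[385,120],[440,137],[553,270],[553,310],[470,425],[330,468]),None)):
    P=plane(s,o,.02)[:,:2]
    r=least_squares(lambda c:np.hypot(*(P-c).T)-.104,[.55,.02]); print(nm,'centre',r.x,np.round(r.fun*1e3,1))
h1,h2,e1=plane(S['scene'],A([215,432],[327,478],[130,335]),.024)[:,:2]
cw=plane(S['scene'],A([260,215]),.02)[0,:2]; cwB=plane(S['side'],B([510,305]),.02)[0,:2]; h2B=plane(S['side'],B([215,175]),.024)[0,:2]
k=np.array([.519,-.058])
print(h1,h2,h2B,cw,cwB)
c0=r=least_squares(lambda c:[np.hypot(*(p-c))-.082 for p in(h1,h2,h2B,cw,cwB,k)],[.55,.02]);c=r.x
print(c,np.round(r.fun*1e3,1))
an=lambda p:np.degrees(np.arctan2(*(p-c)[::-1]))
for n,p in dict(k=k,h1=h1,h2=h2,h2B=h2B,cw=cw,cwB=cwB,e=e1).items(): print(n,an(p),an(p)-an(k))
print(telemetry.state()['tool_rot'])
E
```

```text
A centre [0.54081167 0.02036736] [-1.  -0.2 -0.8  0.  -2. ]
B centre [0.54134806 0.02195206] [-2.2 -1.4 -0.1  1.   0.8 -1.6 -1.8 -1.4  2.1]
[ 0.60301236 -0.03789748] [0.62524836 0.00684491] [0.62086227 0.00861541] [ 0.47458232 -0.01987594] [ 0.4680994  -0.01665682]
[0.54305213 0.02025309] [ 1.5  1.3 -3.3 -2.6  1.5 -0.1]
k -107.08550928285516 0.0
h1 -44.12219704082342 62.96331224203173
h2 -9.26471953969011 97.82078974316505
h2B -8.506391392319566 98.57911789053558
cw -149.62613804486222 -42.54062876200706
cwB -153.78240377934338 -46.69689449648823
e -84.8918211866599 22.19368809619526
[ 9.75809775e-01  2.18620931e-01 -6.29569337e-05 -4.08963543e-04]
```

```bash

python3 -m creep '{"delta_pos":[[40,30,0],[75,66,0],[110,102,0],[145,138,0],[170,170,0]],"delta_rot":[[0,0,5],[0,0,10],[0,0,15],[0,0,20],[0,0,24]],"jaw":[0.7,0.7,0.7,0.7,0.7]}' 30
python3 -m creep '{"delta_pos":[[25,25,0],[50,55,0],[75,85,0],[95,120,0],[105,150,0]],"delta_rot":[[0,0,5],[0,0,10],[0,0,15],[0,0,20],[0,0,24]],"jaw":[0.7,0.7,0.7,0.7,0.7]}' 30
python3 -m creep '{"delta_pos":[[0,35,0],[0,70,0],[0,90,0],[0,90,0],[0,90,0]],"delta_rot":[[0,0,0],[0,0,0],[0,0,0],[0,0,0],[0,0,0]],"jaw":[0.7,0.7,0.7,0.7,0.7]}'
python3 - <<'E'
from h import *
import pickle
s=viewer.snapshot('wrist');pickle.dump(s,open('w1.pkl','wb'));save('w1',s['img'])
st=telemetry.state();print(st['t'],st['ee_pos'],st['tool_rot'],st['qpos'],st['finger_gap'])
print(proj(s,[[.519,-.058,.094],[.542,.020,.083],[.601,-.038,.024]]))
E
```

```text
t: 0.57
ee_pos: [0.3844, -0.3506, 0.2355]
tool_rot: [0.908, 0.419, -0.0, -0.0]
force: [-0.1, -0.6, 0.6]
finger_gap: 0.0667
gripper_force: 0.0
t: 0.98
ee_pos: [0.4898, -0.1999, 0.2354]
tool_rot: [0.801, 0.599, 0.0, -0.0]
force: [-0.2, -0.8, 0.2]
finger_gap: 0.0652
gripper_force: 0.0
t: 1.4
ee_pos: [0.4883, -0.1115, 0.2356]
tool_rot: [0.802, 0.597, -0.0, 0.0]
force: [-0.3, -0.3, -0.5]
finger_gap: 0.0653
gripper_force: 0.0
1.45 [ 0.48839307 -0.11238817  0.23566793] [ 8.02331053e-01  5.96879265e-01 -2.78064422e-05  1.52102337e-04] [-3.18984513e-01  2.61895656e-01  1.77513566e+00 -2.46684597e-04
  1.10434435e+00 -2.72890285e-02] 0.06548286851255179
[[335.33058682 122.87988254]
 [335.68097465  20.31817339]
 [403.80154757  74.93548785]]
```

View pics/w1.png

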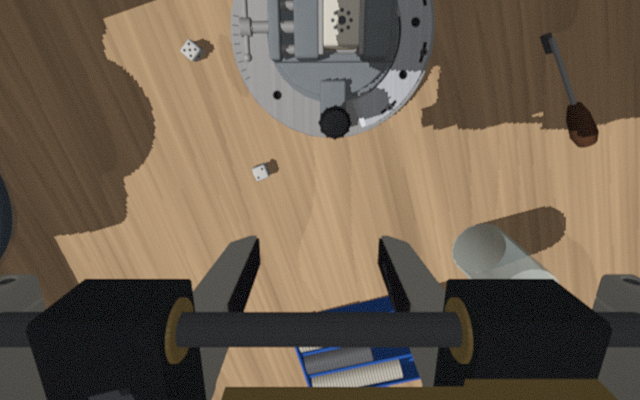

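The knob top is at (335,122) and the first arc hole at (403,74), both within 1 px of where I projected them. The clockwise hole is at (277,95) and the second arc hole at (415,22).

```bash
python3 - <<'E'
from h import *
import pickle
from scipy.optimize import least_squares
s=pickle.load(open('w1.pkl','rb'))
im=s['img'].max(2)
def cen(x,y,w,th):
    m=(im[y-w:y+w+1,x-w:x+w+1]<th).astype(np.uint8);M=cv2.moments(m,True)
    return (x-w+M['m10']/M['m00'],y-w+M['m01']/M['m00']),M['m00']
k,n=cen(335,122,24,45);print(k,n)
hs=[cen(x,y,6,60) for x,y in((403,74),(415,22),(277,95))];print(hs)
K=plane(s,k,.090)[0,:2];H=[plane(s,h[0],z)[0,:2] for h,z in zip(hs,(.024,.024,.02))]
print(K,H)
r=least_squares(lambda c:[np.hypot(*(p-c))-.082 for p in H+[K]],[.542,.02]);c=r.x
an=lambda p:np.degrees(np.arctan2(*(p-c)[::-1]))
print(c,r.fun*1e3,an(K),[an(h)-an(K) for h in H])
E
python3 -m creep '{"delta_pos":[[15,27,0],[31,54,0],[31,54,-40],[31,54,-80],[31,54,-110]],"delta_rot":[[0,0,0],[0,0,0],[0,0,0],[0,0,0],[0,0,0]],"jaw":[0.7,0.7,0.7,0.7,0.7]}'
```

```text
(335.2242857142857, 121.51285714285714) 700.0
[((402.56410256410254, 73.84615384615384), 39.0), ((415.15625, 21.890625), 64.0), ((276.8536585365854, 94.6829268292683), 41.0)]
[ 0.51933179 -0.0572008 ] [array([ 0.60001394, -0.036612  ]), array([0.62218627, 0.0066497 ]), array([ 0.46993042, -0.01881992])]
[0.54163508 0.02139259] [ 0.29596343 -0.11075529  0.21072245 -0.3032561 ] -105.8429191549184 [np.float64(61.027171269359236), np.float64(95.47114713673179), np.float64(-44.873043136834156)]
t: 1.87
ee_pos: [0.5188, -0.0589, 0.1231]
tool_rot: [0.803, 0.596, -0.0, -0.0]
force: [-0.3, 0.2, -0.9]
finger_gap: 0.0647
gripper_force: 0.0
```

```bash

python3 -m creep '{"delta_pos":[[0,1,-20],[0.5,1.5,-40],[0.5,1.5,-40]],"delta_rot":[[0,0,0],[0,0,0],[0,0,0]],"jaw":[0.7,0.7,0.6]}' 25
python3 -m creep '{"delta_pos":[[0,0,0],[0,0,0],[0,0,0],[0,0,0],[0,0,0]],"delta_rot":[[0,0,0],[0,0,0],[0,0,0],[0,0,0],[0,0,0]],"jaw":[0.4,0.2,0.2,0.2,0.2]}' 25
```

```text
t: 2.12
ee_pos: [0.518, -0.0575, 0.0822]
tool_rot: [0.803, 0.596, -0.002, -0.002]
force: [-0.0, 0.1, -0.6]
finger_gap: 0.0618
gripper_force: 0.0
t: 2.53
ee_pos: [0.5202, -0.0568, 0.0865]
tool_rot: [0.803, 0.597, 0.001, 0.001]
force: [-0.1, 0.6, 0.6]
finger_gap: 0.0297
gripper_force: 0.2
```

```bash

python3 -m creep '{"delta_pos":[[0,0,0],[0,0,0],[0,0,0],[0,0,0],[0,0,0]],"delta_rot":[[0,0,0],[0,0,0],[0,0,0],[0,0,0],[0,0,0]],"jaw":[0.1,0.1,0.1,0.1,0.1]}' 30
python3 -c "
from h import *;s=telemetry.state();print(s['ee_pos'],s['tool_rot'],s['force'],s['gripper_force'],s['finger_gap'])"
```

```text
t: 2.95
ee_pos: [0.5202, -0.0567, 0.0864]
tool_rot: [0.802, 0.597, 0.0, 0.0]
force: [-2.0, -0.7, 6.5]
finger_gap: 0.0271
gripper_force: 30.0
[ 0.52019086 -0.05671901  0.08640556] [8.02494720e-01 5.96658935e-01 3.56484930e-04 4.61315399e-04] [-2.04098648 -0.6661781   6.45939298] 30.001308023929596 0.027108596781757203
```

```bash

python3 -m creep '{"delta_pos":[[0,0,2],[0,0,4],[0,0,6],[0,0,8],[0,0,8]],"delta_rot":[[0,0,0],[0,0,0],[0,0,0],[0,0,0],[0,0,0]],"jaw":[0.1,0.1,0.1,0.1,0.1]}' 35
python3 -m creep '{"delta_pos":[[0,0,2],[0,0,4],[0,0,5],[0,0,5],[0,0,5]],"delta_rot":[[0,0,0],[0,0,0],[0,0,0],[0,0,0],[0,0,0]],"jaw":[0.1,0.1,0.1,0.1,0.1]}' 35
python3 - <<'E'
from h import *
for n in('side','scene'):
    s=viewer.snapshot(n);im=s['img'].max(2)
    x,y=(348,204) if n=='side' else (316,183);w=14
    m=(im[y-w:y+w+1,x-w:x+w+1]<50).astype(np.uint8);M=cv2.moments(m,True);print(M['m00'],x-w+M['m10']/max(1,M['m00']),y-w+M['m01']/max(1,M['m00']))
    save(n+'2',s['img'])
E
```

```text
t: 3.37
ee_pos: [0.5196, -0.0566, 0.0937]
tool_rot: [0.803, 0.597, -0.0, -0.0]
force: [1.8, -1.1, -8.0]
finger_gap: 0.0271
gripper_force: 35.0
t: 3.78
ee_pos: [0.5195, -0.0566, 0.0985]
tool_rot: [0.803, 0.597, -0.0, -0.0]
force: [0.6, 0.1, -7.4]
finger_gap: 0.0274
gripper_force: 35.0
0.0 334.0 190.0
86.0 312.16279069767444 172.06976744186048
```

```bash

python3 -m creep '{"delta_pos":[[0,0,1],[0,0,1]],"delta_rot":[[0,0,0],[0,0,0]],"jaw":[0.1,0.1]}' 35
python3 - <<'E'
from h import *
f=lambda i:np.clip(cv2.resize(i,None,fx=6,fy=6,interpolation=cv2.INTER_CUBIC)*1.8,0,255).astype(np.uint8)
a=[viewer.snapshot('side')['img'][160:240,300:365],viewer.snapshot('scene')['img'][145:225,285:350]]
print([telemetry.state()[k] for k in('force','ee_pos','finger_gap')])
save('c3',f(np.hstack(a)))
E
```

```text
t: 4.05
ee_pos: [0.5196, -0.0566, 0.0996]
tool_rot: [0.803, 0.597, -0.0, -0.0]
force: [-0.0, -0.7, -9.0]
finger_gap: 0.0273
gripper_force: 35.0
[array([-0.61299831, -0.3498095 , -8.99913567]), array([ 0.51963037, -0.05659824,  0.09957496]), 0.026988312441741467]
```

View pics/c3.png

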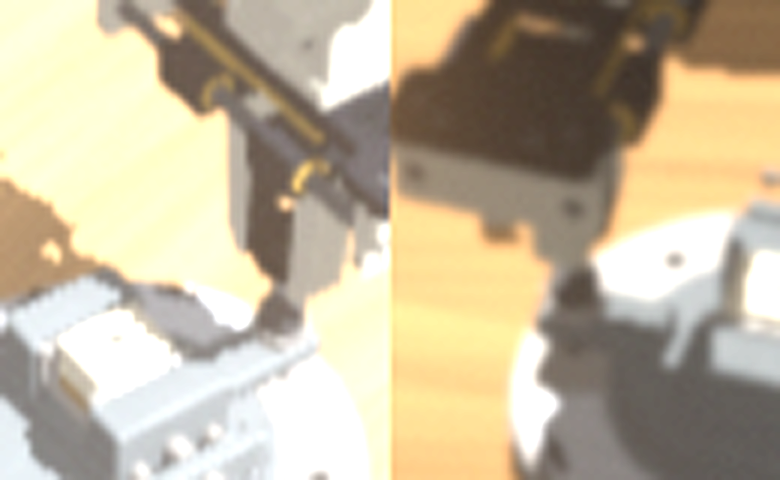

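The fingers hold the knob, and the force (−9 N) and the rise (13 mm) both fit a drawn pin. The stem shows below the fingers. Next I'll work out the swing table.

```bash
python3 - <<'E'
import numpy as np
a=lambda t:82*np.array([np.cos(np.radians(-105.84+t)),np.sin(np.radians(-105.84+t))])
b=0
for T in (3,13,23,33,43,51,56):
    st=np.linspace(b,T,6)[1:]
    print(b,'->',T,[(round(x,1)) for x in st-b],[[round(float(v),1) for v in a(x)-a(b)] for x in st]); b=T
E
python3 -m creep '{"delta_pos":[[0.8,-0.2,0],[1.6,-0.4,0],[2.4,-0.6,0],[3.3,-0.9,0],[4.1,-1.1,0]],"delta_rot":[[0,0,0.6],[0,0,1.2],[0,0,1.8],[0,0,2.4],[0,0,3]],"jaw":[0.1,0.1,0.1,0.1,0.1]}' 35
```

```text
0 -> 3 [np.float64(0.6), np.float64(1.2), np.float64(1.8), np.float64(2.4), np.float64(3.0)] [[0.8, -0.2], [1.7, -0.5], [2.5, -0.7], [3.3, -0.9], [4.2, -1.1]]
3 -> 13 [np.float64(2.0), np.float64(4.0), np.float64(6.0), np.float64(8.0), np.float64(10.0)] [[2.8, -0.6], [5.6, -1.1], [8.5, -1.5], [11.3, -1.8], [14.2, -1.9]]
13 -> 23 [np.float64(2.0), np.float64(4.0), np.float64(6.0), np.float64(8.0), np.float64(10.0)] [[2.9, -0.1], [5.7, -0.1], [8.6, 0.0], [11.4, 0.2], [14.3, 0.5]]
23 -> 33 [np.float64(2.0), np.float64(4.0), np.float64(6.0), np.float64(8.0), np.float64(10.0)] [[2.8, 0.4], [5.7, 0.9], [8.4, 1.5], [11.2, 2.2], [14.0, 3.0]]
33 -> 43 [np.float64(2.0), np.float64(4.0), np.float64(6.0), np.float64(8.0), np.float64(10.0)] [[2.7, 0.9], [5.4, 1.9], [8.1, 3.0], [10.7, 4.1], [13.2, 5.4]]
43 -> 51 [np.float64(1.6), np.float64(3.2), np.float64(4.8), np.float64(6.4), np.float64(8.0)] [[2.0, 1.1], [4.0, 2.2], [6.0, 3.4], [7.9, 4.6], [9.8, 5.9]]
51 -> 56 [np.float64(1.0), np.float64(2.0), np.float64(3.0), np.float64(4.0), np.float64(5.0)] [[1.2, 0.8], [2.3, 1.7], [3.4, 2.6], [4.6, 3.5], [5.7, 4.4]]
t: 4.57
ee_pos: [0.5238, -0.0577, 0.0995]
tool_rot: [0.786, 0.618, -0.0, -0.0]
force: [-1.6, 0.8, -8.8]
finger_gap: 0.0274
gripper_force: 35.0
```

Moving 4.3 mm tangentially met only about 1.8 N of drag, so the pin is free. I'll continue the swing.

```bash

python3 -m creep '{"delta_pos":[[2.8,-0.6,0],[5.6,-1.1,0],[8.5,-1.5,0],[11.3,-1.8,0],[14.2,-1.9,0]],"delta_rot":[[0,0,2],[0,0,4],[0,0,6],[0,0,8],[0,0,10]],"jaw":[0.1,0.1,0.1,0.1,0.1]}' 35
python3 -m creep '{"delta_pos":[[2.9,-0.1,0],[5.7,-0.1,0],[8.6,0,0],[11.4,0.2,0],[14.3,0.5,0]],"delta_rot":[[0,0,2],[0,0,4],[0,0,6],[0,0,8],[0,0,10]],"jaw":[0.1,0.1,0.1,0.1,0.1]}' 35
```

```text
t: 4.98
ee_pos: [0.5381, -0.0597, 0.0995]
tool_rot: [0.729, 0.684, -0.0, -0.0]
force: [-1.5, 0.1, -9.5]
finger_gap: 0.0273
gripper_force: 35.0
t: 5.4
ee_pos: [0.5524, -0.0591, 0.0995]
tool_rot: [0.667, 0.745, -0.0, -0.0]
force: [-2.0, 0.3, -9.4]
finger_gap: 0.027
gripper_force: 35.0
```

```bash

python3 -m creep '{"delta_pos":[[2.8,0.4,0],[5.7,0.9,0],[8.4,1.5,0],[11.2,2.2,0],[14,3,0]],"delta_rot":[[0,0,2],[0,0,4],[0,0,6],[0,0,8],[0,0,10]],"jaw":[0.1,0.1,0.1,0.1,0.1]}' 35
python3 -m creep '{"delta_pos":[[2.7,0.9,0],[5.4,1.9,0],[8.1,3,0],[10.7,4.1,0],[13.2,5.4,0]],"delta_rot":[[0,0,2],[0,0,4],[0,0,6],[0,0,8],[0,0,10]],"jaw":[0.1,0.1,0.1,0.1,0.1]}' 35
python3 -m creep '{"delta_pos":[[2,1.1,0],[4,2.2,0],[6,3.4,0],[7.9,4.6,0],[9.8,5.9,0]],"delta_rot":[[0,0,1.6],[0,0,3.2],[0,0,4.8],[0,0,6.4],[0,0,8]],"jaw":[0.1,0.1,0.1,0.1,0.1]}' 35
python3 -c "
from h import *
s=viewer.snapshot('wrist');save('w4',s['img']);print(proj(s,[.6006,-.0365,.024]))"
```

```text
t: 5.82
ee_pos: [0.5663, -0.0561, 0.0995]
tool_rot: [0.599, 0.801, -0.0, -0.0]
force: [-3.0, 0.4, -9.3]
finger_gap: 0.0273
gripper_force: 35.0
t: 6.23
ee_pos: [0.5794, -0.0506, 0.0994]
tool_rot: [0.527, 0.85, -0.0, -0.0]
force: [-2.4, -0.1, -8.4]
finger_gap: 0.0272
gripper_force: 35.0
t: 6.65
ee_pos: [0.5891, -0.0447, 0.0993]
tool_rot: [0.467, 0.884, -0.0, -0.001]
force: [-2.9, 0.9, -8.5]
finger_gap: 0.0273
gripper_force: 35.0
[[338.03431621 215.10757235]]
```

View pics/w4.png

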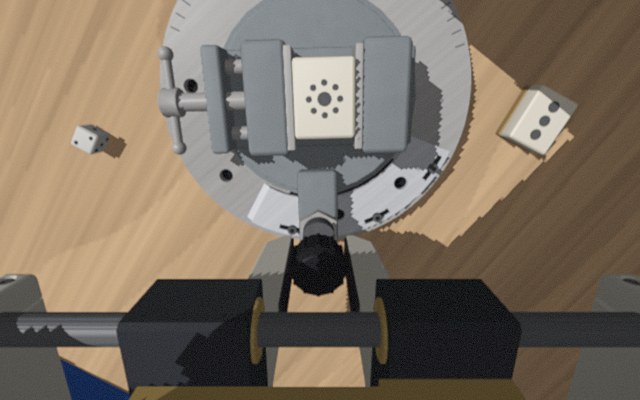

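The drawn knob is at (319,265). The first arc hole shows just right of the arm at (340,214), with the second at (400,182), the start hole at (226,175) and the clockwise hole at (190,86). I'll refine from this close view.

```bash
python3 - <<'E'
from h import *
from scipy.optimize import least_squares
s=viewer.snapshot('wrist');im=s['img'].max(2)
def cen(x,y,w,th):
    m=(im[y-w:y+w+1,x-w:x+w+1]<th).astype(np.uint8);M=cv2.moments(m,True)
    return (x-w+M['m10']/M['m00'],y-w+M['m01']/M['m00'])
px=[cen(340,214,6,65),cen(400,182,7,60),cen(226,175,7,60),cen(190,86,8,60)];print(px)
H=[plane(s,p,z)[0,:2] for p,z in zip(px,(.024,.024,.02,.02))]
r=least_squares(lambda c:[np.hypot(*(p-c))-.082 for p in H],[.542,.02]);c=r.x
an=lambda p:np.degrees(np.arctan2(*(p-c)[::-1]))
A=[an(h) for h in H];print(c,r.fun*1e3,A,np.array(A)-A[2])
k=cen(319,265,30,40);K=plane(s,k,.105)[0,:2];print('knob',k,K,an(K),an(K)-A[2])
t=telemetry.state();print(t['ee_pos'],an(t['ee_pos'][:2])-A[2])
E
```

```text
[(339.03636363636366, 214.07272727272726), (398.75324675324674, 182.55844155844156), (225.53246753246754, 173.93506493506493), (190.92307692307693, 84.88461538461539)]
[0.54168112 0.02171275] [ 0.27752239 -0.49795727  0.07063119 -0.35439778] [np.float64(-43.7893454701886), np.float64(-10.125726392675043), np.float64(-106.31246245769879), np.float64(-150.9121644518008)] [ 62.52311699  96.18673607   0.         -44.59970199]
knob (319.22057735011106, 264.88378978534416) [ 0.58746363 -0.04068201] -53.7304293525696 52.582033105129184
[ 0.58936843 -0.04449978  0.09936362] 52.074491099164376
```

```bash

python3 -m creep '{"delta_pos":[[1.9,1.3,0],[3.8,2.7,0],[5.6,4.1,0],[7.5,5.6,0],[8.4,6.4,0]],"delta_rot":[[0,0,1.6],[0,0,3.2],[0,0,4.8],[0,0,6.5],[0,0,7.5]],"jaw":[0.1,0.1,0.1,0.1,0.1]}' 35
python3 -m creep '{"delta_pos":[[0,0,-0.5],[0,0,-1],[0,0,-1.5],[0,0,-2],[0,0,-2]],"delta_rot":[[0,0,0],[0,0,0],[0,0,0],[0,0,0],[0,0,0]],"jaw":[0.1,0.1,0.1,0.1,0.1]}' 35
python3 -m creep '{"delta_pos":[[0,0,-0.5],[0,0,-1],[0,0,-1]],"delta_rot":[[0,0,0],[0,0,0],[0,0,0]],"jaw":[0.1,0.1,0.1]}' 35
```

```text
t: 7.17
ee_pos: [0.5973, -0.0381, 0.0993]
tool_rot: [0.408, 0.913, -0.0, -0.001]
force: [-4.2, 2.0, -8.9]
finger_gap: 0.0272
gripper_force: 35.0
t: 7.58
ee_pos: [0.5974, -0.0382, 0.0974]
tool_rot: [0.409, 0.912, 0.0, -0.0]
force: [-4.6, 2.8, -8.9]
finger_gap: 0.0276
gripper_force: 35.0
t: 7.83
ee_pos: [0.5974, -0.0382, 0.0964]
tool_rot: [0.409, 0.912, 0.0, -0.0]
force: [-4.3, 4.0, -8.0]
finger_gap: 0.0276
gripper_force: 35.0
```

```bash

python3 -m creep '{"delta_pos":[[0,0,-0.4],[0,0,-0.4],[0,0,-0.4],[0,0,-0.4],[0,0,-0.4]],"delta_rot":[[0,0,0],[0,0,0],[0,0,0],[0,0,0],[0,0,0]],"jaw":[0.33,0.33,0.33,0.33,0.33]}' 10
python3 -m creep '{"delta_pos":[[0,0,-2],[0,0,-4],[0,0,-6],[0,0,-8],[0,0,-8]],"delta_rot":[[0,0,0],[0,0,0],[0,0,0],[0,0,0],[0,0,0]],"jaw":[0.33,0.33,0.33,0.33,0.33]}' 10
```

```text
t: 8.25
ee_pos: [0.5986, -0.0386, 0.097]
tool_rot: [0.409, 0.913, 0.0, 0.001]
force: [0.6, 0.6, 1.4]
finger_gap: 0.0305
gripper_force: 0.6
t: 8.67
ee_pos: [0.5979, -0.0383, 0.0879]
tool_rot: [0.409, 0.913, 0.0, 0.0]
force: [3.4, 1.3, -0.6]
finger_gap: 0.0303
gripper_force: 1.6
```

```bash
cat > k.py <<'E'
from h import *
s=viewer.snapshot('wrist');t=telemetry.state();c=np.array([.5416,.0214]);g=np.array(t['ee_pos'][:2])
u=(g-c)/np.linalg.norm(g-c);K=c+.082*u
print('axial px predicted, top z=.0935/.103:',proj(s,[[*K,.0935],[*K,.103]]).round(1))
m=(s['img'].max(2)<38).astype(np.uint8);m[:225]=0;m[300:]=0;m[:,:285]=0;m[:,355:]=0
m=cv2.morphologyEx(m,cv2.MORPH_OPEN,np.ones((9,9)))
k,l,st,ce=cv2.connectedComponentsWithStats(m);i=1+st[1:,4].argmax();print(st[i],ce[i])
print(t['t'],np.round(t['ee_pos'],4),np.round(t['force'],1),t['gripper_force'],t['finger_gap'],'tang',round(float(t['force'][:2]@np.array([-u[1],u[0]])),1))
im=s['img'][130:330,200:440];import sys
if len(sys.argv)>1: save(sys.argv[1],cv2.resize(im,None,fx=2.5,fy=2.5))
E
python3 k.py k5
```

```text
axial px predicted, top z=.0935/.103: [[317.9 272.4]
 [317.8 282.9]]
[ 299  250   56   41 1391] [327.93386053 272.91732566]
8.7167 [ 0.5978 -0.0383  0.0879] [ 3.4  2.5 -1.6] 1.910533457994461 0.030617276211126348 tang 4.2
```

View pics/k5.png

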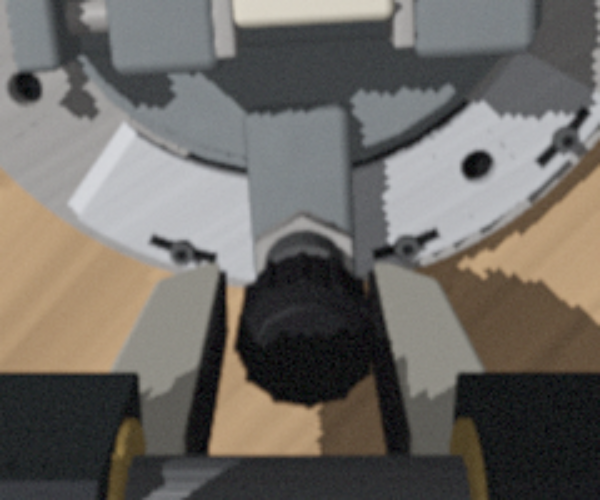

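The knob (crop 307,330, about 54 px wide) looks lower than in the drawn state and leans on the right finger, so the pin may already have dropped in. I'll recentre on the knob and measure.

```bash

python3 -m creep '{"delta_pos":[[0.4,0.3,0],[0.7,0.7,0],[1.1,1,0],[1.1,1,0]],"delta_rot":[[0,0,0],[0,0,0],[0,0,0],[0,0,0]],"jaw":[0.33,0.33,0.33,0.33]}' 10
python3 - <<'E'
from h import *
t=telemetry.state();print(np.round(t['ee_pos'],4),np.round(t['force'],1),t['gripper_force'],t['finger_gap'])
for n,x,y in(('scene',335,200),('side',320,215)):
    s=viewer.snapshot(n)
    save(n+'6',s['img'])
    print(n,proj(s,[[.6006,-.0365,.082],[.6006,-.0365,.0915],[.6006,-.0365,.060]]).round(1))
a=np.hstack([cv2.imread('pics/scene6.png')[170:250,290:355],cv2.imread('pics/side6.png')[150:230,275:340]])
cv2.imwrite('pics/c6.png',np.clip(cv2.resize(a,None,fx=6,fy=6,interpolation=cv2.INTER_CUBIC)*1.8,0,255).astype(np.uint8))
E
```

```text
t: 9.05
ee_pos: [0.5986, -0.0375, 0.0881]
tool_rot: [0.409, 0.913, -0.0, -0.0]
force: [-0.6, 0.1, 0.1]
finger_gap: 0.0309
gripper_force: 0.0
[ 0.5986 -0.0375  0.0881] [-0.6  0.1  0.1] 0.0 0.030939252695668554
scene [[325.1 210.3]
 [325.1 207.3]
 [324.9 217.1]]
side [[316.2 194.7]
 [316.3 192. ]
 [316.2 200.9]]
```

View pics/c6.png

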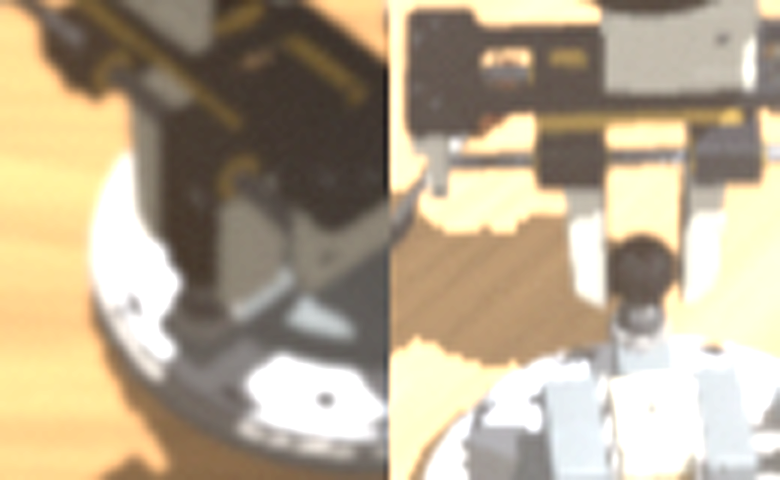

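The side view has the knob at about (317,195). The prediction for the pin home in the first hole is (316,194.7), and resting on the plate it would be 192. I'll open, back off upwards and check.

```bash

python3 -m creep '{"delta_pos":[[0,0,0],[0,0,0],[0,0,0],[0,0,0],[0,0,0]],"delta_rot":[[0,0,0],[0,0,0],[0,0,0],[0,0,0],[0,0,0]],"jaw":[0.45,0.55,0.65,0.7,0.7]}' 10
python3 -m creep '{"delta_pos":[[0,0,15],[0,0,40],[0,0,75],[0,0,110],[0,0,140]],"delta_rot":[[0,0,0],[0,0,0],[0,0,0],[0,0,0],[0,0,0]],"jaw":[0.7,0.7,0.7,0.7,0.7]}'
python3 -m creep '{"delta_pos":[[20,-20,0],[40,-40,0],[50,-50,0],[50,-50,0]],"delta_rot":[[0,0,0],[0,0,0],[0,0,0],[0,0,0]],"jaw":[0.7,0.7,0.7,0.7]}'
python3 - <<'E'
from h import *
for n in('scene','side','wrist'):
    s=viewer.snapshot(n)
    P=[[.6006,-.0365,z] for z in(.082,.0915)]
    p=proj(s,P);x,y=p[0].round().astype(int);w=14 if n!='wrist' else 26
    im=s['img'].max(2);m=(im[y-w:y+w+1,x-w:x+w+1]<45).astype(np.uint8)
    k,l,st,ce=cv2.connectedComponentsWithStats(m);i=1+st[1:,4].argmax() if k>1 else 0
    print(n,p.round(1).tolist(),ce[i]+[x-w,y-w],st[i])
    save(n+'7',s['img'])
    if n=='wrist': W=s['img'][max(0,y-70):y+70,x-110:x+110]
save('k7',cv2.resize(W,None,fx=3,fy=3))
E
```

```text
t: 9.57
ee_pos: [0.5989, -0.0375, 0.0882]
tool_rot: [0.409, 0.913, -0.0, 0.0]
force: [1.1, -0.5, -0.6]
finger_gap: 0.0595
gripper_force: 0.0
t: 9.98
ee_pos: [0.5989, -0.0374, 0.2305]
tool_rot: [0.409, 0.913, 0.0, 0.0]
force: [0.2, -0.7, -0.3]
finger_gap: 0.0652
gripper_force: 0.0
t: 10.32
ee_pos: [0.65, -0.0893, 0.2279]
tool_rot: [0.409, 0.912, -0.0, 0.0]
force: [-0.0, -0.2, -0.3]
finger_gap: 0.0654
gripper_force: 0.0
scene [[325.1, 210.3], [325.1, 207.3]] [324.53571429 213.03571429] [ 9 15  9  6 28]
side [[316.2, 194.7], [316.3, 192.0]] [316. 195.] [  0   0  29  29 841]
wrist [[316.1, 111.2], [316.0, 111.7]] [316.67777778 113.01111111] [ 10  10  31  33 540]
```

View pics/k7.png

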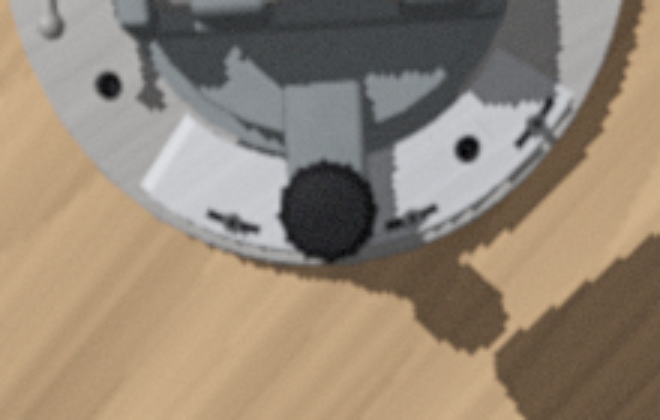

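The knob now covers the first arc hole: measured column 316.7 against 316.1 predicted for the hole axis. The second arc hole is visible at crop (467,148) and the start hole, now empty, at (108,85). To confirm the pin's height I'll triangulate the knob numerically from two wrist views taken 170 mm apart.

```bash
cat > v.py <<'E'
from h import *
import pickle,sys
s=viewer.snapshot('wrist');p=proj(s,[[.6006,-.0365,z] for z in(.082,.0915)]);print(p.round(1).tolist())
x,y=p[0].round().astype(int);w=28;y0=max(0,y-w)
g=cv2.GaussianBlur(s['img'],(3,3),0).max(2)[y0:y+w+1,x-w:x+w+1]
k,l,st,ce=cv2.connectedComponentsWithStats(cv2.morphologyEx((g<42).astype(np.uint8),cv2.MORPH_OPEN,np.ones((7,7))))
i=1+st[1:,4].argmax();q=ce[i]+[x-w,y0];print(q,st[i]);pickle.dump(ray(s,q),open(sys.argv[1],'wb'))
E
python3 -m creep '{"delta_pos":[[15,15,0],[35,35,0],[55,55,0],[60,60,0],[60,60,0]],"delta_rot":[[0,0,0],[0,0,0],[0,0,0],[0,0,0],[0,0,0]],"jaw":[0.7,0.7,0.7,0.7,0.7]}'
python3 v.py r1
python3 -m creep '{"delta_pos":[[-25,-25,0],[-50,-50,0],[-75,-75,0],[-100,-100,0],[-120,-120,0]],"delta_rot":[[0,0,0],[0,0,0],[0,0,0],[0,0,0],[0,0,0]],"jaw":[0.7,0.7,0.7,0.7,0.7]}'
python3 -m creep '{"delta_pos":[[0,0,0],[0,0,0],[0,0,0]],"delta_rot":[[0,0,0],[0,0,0],[0,0,0]],"jaw":[0.7,0.7,0.7]}'
python3 v.py r2
python3 - <<'E'
import pickle,numpy as np
(c1,d1),(c2,d2)=[pickle.load(open(f,'rb')) for f in('r1','r2')];d1,d2=d1[0],d2[0]
x=np.linalg.lstsq(np.c_[d1,-d2],c2-c1,rcond=None)[0];a,b=c1+d1*x[0],c2+d2*x[1];print(a,b)
E
```

```text
t: 10.88
ee_pos: [0.709, -0.0252, 0.2278]
tool_rot: [0.407, 0.913, -0.0, -0.0]
force: [0.1, -0.1, -0.7]
finger_gap: 0.0651
gripper_force: 0.0
[[216.7, 118.1], [213.3, 118.8]]
[227.19711538 118.89903846] [ 33  19  12  21 208]
t: 11.35
ee_pos: [0.5858, -0.1493, 0.2285]
tool_rot: [0.409, 0.912, -0.0, -0.0]
force: [-0.3, 0.9, -0.6]
finger_gap: 0.0652
gripper_force: 0.0
t: 11.6
ee_pos: [0.5885, -0.1476, 0.2286]
tool_rot: [0.409, 0.913, 0.0, 0.0]
force: [0.3, -0.4, 0.4]
finger_gap: 0.0652
gripper_force: 0.0
[[414.7, 104.7], [417.9, 105.0]]
[413.51775487 104.90378007] [ 10  12  33  32 873]
[ 0.60489334 -0.03510083  0.06360929] [ 0.60404033 -0.03427185  0.06355673]
```

View 2 (413.5 px) fits home (414.7) and not resting on the plate (417.9). View 1 was spoilt by sunlight on the knob. I'll do one last check with both fixed cameras.

```bash
python3 - <<'E'
from h import *
R={}
for n in('scene','side'):
    s=viewer.snapshot(n);p=proj(s,[[.6006,-.0365,.082],[.6006,-.0365,.0915]]);x,y=p[0].round().astype(int);w=11
    print(n,p.round(1).tolist())
    g=s['img'].max(2)[y-w:y+w+1,x-w:x+w+1]
    print('origin',x-w,y-w);print('\n'.join(' '.join(f'{v:3d}' for v in r) for r in g[:, ::2]))
E
```

```text
scene [[325.1, 210.3], [325.1, 207.3]]
origin 314 199
180 179 181 182 168  94  60  60  66  57  57  58
167 162 179 181 160  82  59  60  70  59  56  58
145 130 174 181 152  72  58  60  65  60  57  58
134 110 171 173 133  65  58  60  59  59  58  58
148 130 169 150  95  56  54  58  59  59  59  58
170 156 150 112  59  50  49  54  59  58  59  58
183 163 109  71  48  47  46  49  60  60  58  58
186 163  79  52  46  46  46  48  62  65  58  58
186 165  75  46  46  45  44  46  65  68  59  58
186 169  84  45  46  45  46  46  63  70  59  58
189 171  84  47  47  46  45  44  66  73  60  58
194 173  80  48  46  46  46  45  66  79  63  59
201 179  79  46  46  46  45  46  68  94  71  60
206 184  81  46  46  46  44  44  73 108  88  65
208 186  88  47  47  45  45  46  78 115 105  78
210 193 113  52  46  45  45  47  85 116 114  95
211 203 151  67  46  45  44  57  98 116 117 110
210 209 180  85  48  46  45  69 108 118 118 114
206 208 188  95  50  49  50  80 116 118 116 109
200 206 182  91  55  54  55  91 120 118 113  96
193 204 168  84  56  57  55  99 124 115 104  78
184 198 154  84  53  54  54 104 125 10
[... 514 characters left out ...]
  62  63  62  77 182 187 189
192 189 187 108  61  62  61  64  70 181 188 190
190 189 187 105  62  62  64  68  71 182 190 188
190 187 187 104  60  62  64  67  73 184 190 186
188 187 186 104  61  63  64  68  73 185 188 183
188 186 184 120  62  63  64  67  89 186 186 183
186 185 183 156  64  64  64  67 125 186 182 183
186 184 182 178  89  63  64  71 165 184 182 185
187 181 183 185 101  67  69  83 180 182 183 188
186 182 184 183  90  79  89  98 177 182 185 192
182 183 186 171  78  89 103 102 168 183 189 195
181 186 187 149  72  87  98  97 166 185 192 196
184 187 186 138  85  78  88  99 170 189 194 197
186 187 184 138 119  89  94 115 166 192 195 196
183 183 180 138 120 109 132 132 154 188 191 187
```

```bash
python3 -c "
from rig import env;print(env.finish_job())"
```

```text
the job is handed in; nothing more can be done
None
```

The vice has been swung about 61° anticlockwise and the pin has dropped into the first hole of the arc plate, with the knob at its fully-home height in both fixed cameras; I let go, touched nothing else that I could see, and handed the job in at about 12 s. I did not push on the vice to test the lock.

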